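Find and press the hidden catch of the spice chest

TASK

One of the six wooden plates in the top of the white spice chest is a hidden catch; they all look alike, so feel for it by pressing the plates with your closed fingertips until one gives. Push that plate all the way in, so that the drawer pops ajar and stays ajar, then take your hand away. Do not touch the drawer itself, and leave the pots, jars, mug and bowl standing where they are.

Things in the scene. Friction and masses are not known exactly. Their poses are not given: they have to be found in the camera images.
- chest: low white spice chest, fixed, 210 (x) x 250 (y) x 85 high. Origin: centre of underside. Its -x side (front, drawer) faces the robot; z up. Flat top: white frame 85 above the worktop with six 56 square openings, two rows of three, 6 wide strips between; in each a pale wooden plate 54 square, its face 2 below the frame. Behind them an 81 deep ledge carries two pots.
- catch (a joint): travel of the one wooden plate that is the hidden catch: 0 at rest (level with the others), 0.008 m fully in. It gives straight down under about 4 N, a little more if pressed fast, and stays where it is left. Which of the six plates it is changes from run to run and cannot be seen; the other five are rigid.
- drawer: pale wooden drawer without handle in the chest's front, its face 226 wide x 40 high. Origin: on its front's back face at worktop height, 93 in front of the chest's origin when shut. Driven by the catch, it slides out along the chest's -x by 2.5 times the catch's travel, 20 when the catch is fully in.
- plate1 (a point): centre of the upper face (at rest) of the wooden plate at x = -66, y = 62 in the chest's frame, 83 above the worktop; fixed to the chest
- plate2 (a point): centre of the upper face (at rest) of the wooden plate at x = -66, y = 0 in the chest's frame, 83 above the worktop; fixed to the chest
- plate3 (a point): centre of the upper face (at rest) of the wooden plate at x = -66, y = -62 in the chest's frame, 83 above the worktop; fixed to the chest
- plate4 (a point): centre of the upper face (at rest) of the wooden plate at x = -4, y = 62 in the chest's frame, 83 above the worktop; fixed to the chest
- plate5 (a point): centre of the upper face (at rest) of the wooden plate at x = -4, y = 0 in the chest's frame, 83 above the worktop; fixed to the chest
- plate6 (a point): centre of the upper face (at rest) of the wooden plate at x = -4, y = -62 in the chest's frame, 83 above the worktop; fixed to the chest
- salt_pot: low white salt pot with steel cap, 40 dia x 42 high, on the chest's rear ledge. Origin: centre of its underside. To be left alone.
- pepper_pot: low blue pepper pot with steel cap, 40 dia x 42 high, on the chest's rear ledge. Origin: centre of its underside. To be left alone.
- jar_red: spice jar with red cap, 42 dia x 90 high, beside the chest. Origin: centre of its underside. To be left alone.
- jar_yellow: spice jar with yellow cap, 42 dia x 90 high, beside the chest. Origin: centre of its underside. To be left alone.
- jar_green: spice jar with green cap, 42 dia x 90 high, beside the chest. Origin: centre of its underside. To be left alone.
- mug: blue mug, 76 dia x 85 high, beside the chest. Origin: centre of its underside. To be left alone.
- bowl: white bowl, 100 dia x 45 high, beside the chest. Origin: centre of its underside. To be left alone.

How it is judged:
By the outcome, as a careful person would: the job done as asked, in the order asked, and still so for the second after the job is handed in, with the robot touching nothing.
It also fails if it takes over 58 s, if anything falls off the work surface, if the arm or the gripper's body presses on something with over 40 N, if the wrist force passes 120 N, or if a joint passes its speed limit or range.

ROBOT

A 6-joint arm with a two-finger parallel gripper is mounted at the origin on the work surface. World frame = base frame: x ahead of the robot, y to its left, z up, the work surface at z = 0. Lengths are in m, angles in rad, forces in N, time in s.
With the tool pointing down it reaches from about 0.275 to 0.825 m from the base axis. Payload 4.9 kg.
Tool frame: the origin (TCP) lies at the very end of the fingers, on their centre line; the grasp point (between the pads) lies 19 mm behind it; z points along the fingers, y is the direction in which the jaws open and shut (so a half turn about z gives the same grasp; the last joint's range is limited). The gripper opens to 85 mm and grips with 20 to 120 N. Pads are 22 mm wide; open, the fingers measure 114 mm over their backs; the gripper's body (76 mm by 85 mm) begins 54 mm behind the grasp point. The pads swing forward as they close: fully open they stand 13 mm farther back than shut.
Start: joints at [1.066, 0.326, -0.193, 1.052, 0, 1.437], TCP at [0.199, 0.513, 0.231] pointing down, gripper open.
Joint ranges: [-2.65, 2.65], [-0.97, 1.79], [-1.3, 1.35], [-1.93, 2.1], [-1.47, 1.37], [-3.14, 3.14]. Speed limits (rad/s): [2.57, 2.57, 3.14, 3.14, 3.14, 3.14].

INTERFACE

Orientations are given as a unit quaternion [x, y, z, w].
In Python, from workcell import get_state, read_camera, close_job gives the robot as it stands.
- The arm moves only by the shell command python3 -m jog 'ROWS' [FORCE]. ROWS is JSON, a list of rows, each an object of numbers: "grip": the gripper's target within -1 to 1 (fully open at 1, half-way at 0, shut at -1); "x", "y", "z": the shift along the tool's x, y, z in cm; "wx", "wy", "wz": the turn, a rotation vector about the tool's x, y, z in degrees. A call has 1 to 5 rows; each row shifts and turns the commanded pose from where the row before left it, along the tool's axes as they then stand; what a row does not reach is not made up. A row lasts 1/8 s, in which the tool goes at most 62.5 mm and 10.7 degrees, less where a joint would pass 70% of its speed; a pose out of reach is approached as far as the arm can. A call is refused whole if a number of a shift passes 6.25 or a number of a turn 10.7, either way. A call with a gripper value outside its range is refused whole. The fingers move at their own pace and stop on an object; FORCE is the grip in N (left out, the last holds). Time passes only in rows, so rows that do not move let the fingers close. It gives the time, the measured TCP pose, the force and the opening at its end, in the units of the state.
- get_state(): the state, without advancing time (a new reading comes with each control period).
- read_camera(name): name is "scene" or "side" or "wrist"; returns a dict with "frame" (384x512x3 uint8, blue, green, red), "K" (3x3 intrinsics, pixels), "world_from_camera" (4x4, takes a point from camera to world coordinates). Camera axes: x right, y down, z forward; pixel columns grow to the right and rows downward; lengths in m; the calibration is good to about 2 mm. A picture is of the moment at which its call begins. There is no depth.
- close_job(): hands the job in, once; it reports no verdict.
The state is a dict: "time_s": time; "qpos": joint angles; "qd": joint speeds; "joint_torque": joint torques, N m; "tcp_pos": TCP position; "tool_rot": TCP orientation; "wrist_force": force on the tool from outside, world axes, zero at the start; "torque": the same for the moment, N m; "finger_gap": opening from 0.0 (shut) to 1.0 (fully open).
Only numpy, scipy, OpenCV 4.12 (cv2) and the standard library are available. Lean on these libraries where they do the work, as an engineer would, in place of code of your own. Each camera call takes 0.05 s, during which the arm holds its last target.

## Working session

There is one attempt and no reset: what is moved stays moved. The work goes in short steps, Python scripts to look and compute and a shell command to move; the robot and the scene stay as the last step left them, time stands still between calls to the robot, and variables do not carry over. Pictures are saved under pics/ and viewed, and the job is handed in when it is done.

```bash
mkdir -p pics; python3 - <<'E'
from workcell import get_state, read_camera
import cv2,numpy as np
s=get_state();print(s)
for n in("scene","side","wrist"):
    r=read_camera(n);cv2.imwrite(f"pics/a_{n}.png",r["frame"]);np.savez(f"pics/a_{n}.npz",**r);print(n,r["K"].tolist(),np.round(r["world_from_camera"],4).tolist())
E
```

```text
{'time_s': 0.0, 'qpos': array([ 1.06579968e+00,  3.26941903e-01, -1.93579284e-01,  1.05198062e+00,
       -2.02665505e-05,  1.43660614e+00]), 'qd': array([ 0.00047837,  0.00064754, -0.00098964,  0.00018868,  0.00056731,
        0.00113967]), 'joint_torque': array([ 2.12212304e-03, -4.43394542e+01,  2.62442440e+01,  1.52358151e-02,
        6.23817618e-05,  2.82411918e-06]), 'tcp_pos': array([0.19901297, 0.5121185 , 0.23050464]), 'tool_rot': array([ 1.84342796e-01,  9.82861642e-01, -8.12745158e-04, -2.58294688e-04]), 'wrist_force': array([-0.09545407, -0.08220583, -0.57993531]), 'torque': array([ 0.00679909, -0.0161619 , -0.03759315]), 'finger_gap': 1.0008139678535743}
scene [[465.9423655415087, 0.0, 258.91824981984325], [0.0, 465.9423655415087, 185.02677187638704], [0.0, 0.0, 1.0]] [[0.2701, 0.6799, -0.6817, 1.2449], [0.9628, -0.1907, 0.1913, -0.1499], [0.0001, -0.708, -0.7062, 0.7774], [0.0, 0.0, 0.0, 1.0]]
side [[373.9235680334133, 0.0, 253.99163440294626], [0.0, 373.9235680334133, 186.87595513938922], [0.0, 0.0, 1.0]] [[-0.9944, -0.0667, 0.0825, 0.4905], [-0.1055, 0.5428, -0.8332, 0.7813], [0.0108, -0.8372, -0.5467, 0.5738], [0.0, 0.0, 0.0, 1.0]]
wrist [[309.132090822821, 0.0, 254.59123665760927], [0.0, 309.132090822821, 188.2192566118882], [0.0, 0.0, 1.0]] [[0.363, 0.893, 0.2659, 0.1323], [0.9318, -0.3477, -0.1043, 0.538], [-0.0007, 0.2856, -0.9583, 0.3729], [0.0, 0.0, 0.0, 1.0]]
```

View pics/a_scene.png

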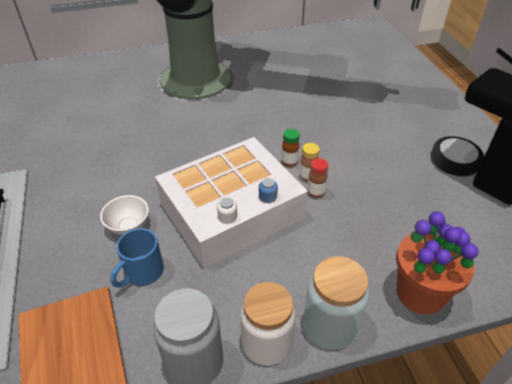

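View pics/a_side.png

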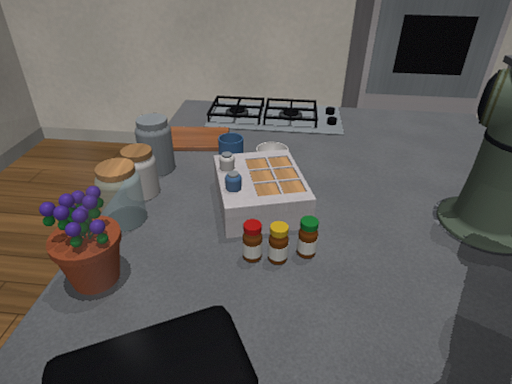

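The scene view shows the chest with six plates around (175–270, 147–205). The pots are at (228,208) and (268,190), the jars at right near (290–318, 140–185), and the bowl and mug at left. The side view has the plates near (250–305, 157–195). Next I'll measure the plates by colour in both views.

```bash
cat > h.py <<'E'
import numpy as np,cv2
def ray(r,uv,z):
    T=r["world_from_camera"];d=T[:3,:3]@np.linalg.inv(r["K"])@[uv[0],uv[1],1];o=T[:3,3]
    return o+d*(z-o[2])/d[2]
def proj(r,p):
    T=np.linalg.inv(r["world_from_camera"]);q=r["K"]@(T[:3,:3]@p+T[:3,3]);return q[:2]/q[2]
E
python3 - <<'E'
from h import *
import itertools
loc=np.array([[-66,62],[-66,0],[-66,-62],[-4,62],[-4,0],[-4,-62]])/1000
for n,roi in(("scene",(150,135,290,220)),("side",(235,150,315,200))):
    r=np.load(f"pics/a_{n}.npz");f=r["frame"]
    S=4;g=cv2.resize(f,None,fx=S,fy=S,interpolation=cv2.INTER_CUBIC)
    h=cv2.cvtColor(g,cv2.COLOR_BGR2HSV);m=cv2.inRange(h,(8,75,100),(25,255,255))
    x0,y0,x1,y1=[S*v for v in roi];k=np.zeros_like(m);k[y0:y1,x0:x1]=m[y0:y1,x0:x1]
    c,_,st,ce=[*cv2.connectedComponentsWithStats(k)][0:4]
    P=[]
    for i in range(1,c):
        if st[i,4]>800:
            uv=(ce[i]+.5)/S-.5;p=ray(r,uv,.083);P.append(p[:2]);print(n,uv.round(1),st[i,4],p.round(4))
    P=np.array(P)
    if len(P)!=6: continue
    best=None
    for pm in itertools.permutations(range(6)):
        Q=P[list(pm)];a=loc-loc.mean(0);b=Q-Q.mean(0)
        th=np.arctan2((a[:,0]*b[:,1]-a[:,1]*b[:,0]).sum(),(a*b).sum())
        R=np.array([[np.cos(th),-np.sin(th)],[np.sin(th),np.cos(th)]])
        t=Q.mean(0)-R@loc.mean(0);e=np.abs(loc@R.T+t-Q).max()
        if abs(th)<1.5 and(best is None or e<best[0]):best=(e,th,t,(loc@R.T+t))
    print("FIT",best)
E
```

```text
scene [238.8 156. ] 5700 [0.4732 0.0195 0.083 ]
scene [214.5 166.1] 6170 [ 0.4912 -0.04    0.083 ]
scene [253.5 172. ] 6412 [0.5328 0.0376 0.083 ]
scene [189.  176.6] 6643 [ 0.5092 -0.0995  0.083 ]
scene [228.6 182.8] 6932 [ 0.5508 -0.022   0.083 ]
scene [202.5 194.2] 7484 [ 0.5688 -0.0815  0.083 ]
FIT (np.float64(0.0002836669391308305), np.float64(0.29360459445002834), array([ 0.55450765, -0.02086242]), array([[ 0.47338892,  0.01938371],
       [ 0.491332  , -0.03996312],
       [ 0.50927507, -0.09930994],
       [ 0.53273575,  0.03732679],
       [ 0.55067883, -0.02202004],
       [ 0.5686219 , -0.08136687]]))
side [279.3 161.3] 2835 [ 0.5102 -0.0996  0.083 ]
side [256.5 163.3] 2951 [ 0.5699 -0.0815  0.083 ]
side [285.3 173.2] 3330 [ 0.4922 -0.0398  0.083 ]
side [261.3 175.4] 3477 [ 0.5518 -0.0216  0.083 ]
side [291.9 186.4] 4020 [0.4741 0.0201 0.083 ]
side [266.6 188.8] 4161 [0.5338 0.0381 0.083 ]
FIT (np.float64(0.0005398777827627654), np.float64(0.2936539015643592), array([ 0.55547577, -0.02058409]), array([[ 0.47435506,  0.01965805],
       [ 0.49230106, -0.03968789],
       [ 0.51024706, -0.09903384],
       [ 0.533701  ,  0.03760405],
       [ 0.551647  , -0.02174189],
       [ 0.569593  , -0.08108784]]))
```

View pics/a_wrist.png

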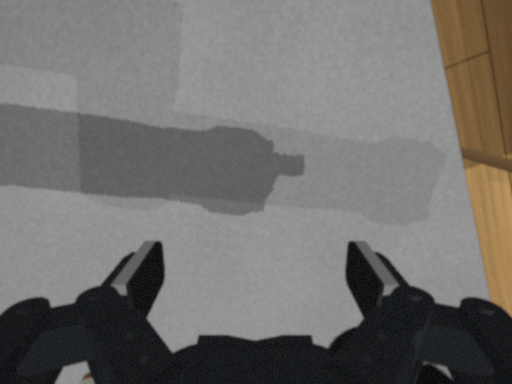

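Both views agree to within 1 mm. The chest origin is about (0.555, -0.0207) and its yaw is 16.8°. I'll travel high towards plate 2 with the fingers closing.

```bash
cat > go.py <<'E'
import sys
from h import *
from workcell import get_state
from scipy.spatial.transform import Rotation as R
s=get_state();M=R.from_quat(s["tool_rot"]).as_matrix()
t=np.array([.555,-.0207]);th=.2936;c,n=np.cos(th),np.sin(th)
loc=[[-66,62],[-66,0],[-66,-62],[-4,62],[-4,0],[-4,-62]]
k=int(sys.argv[1]);z=float(sys.argv[2]);l=np.array(loc[k-1])/1000
p=np.r_[t+np.array([[c,-n],[n,c]])@l,z]
G=np.array([[-c,-n,0],[-n,c,0],[0,0,-1]]).T
print("t",round(s["time_s"],2),"tcp",s["tcp_pos"].round(4),"F",s["wrist_force"].round(2),"gap",round(s["finger_gap"],3),"q",s["qpos"].round(2))
print("shift cm",(M.T@(p-s["tcp_pos"])*100).round(2),"turn deg",np.degrees(R.from_matrix(M.T@G).as_rotvec()).round(2))
E
python3 go.py 2 .2305
python3 -m jog '[{"grip":-1,"x":-4,"y":-3.4},{"grip":-1,"x":-4,"y":-3.4},{"grip":-1,"x":-4,"y":-3.4},{"grip":-1,"x":-4,"y":-3.4},{"grip":-1,"x":-4,"y":-3.4}]'
python3 -m jog '[{"grip":-1,"x":-4,"y":-3.4},{"grip":-1,"x":-4,"y":-3.4},{"grip":-1,"x":-4,"y":-3.4},{"grip":-1,"x":-4,"y":-3.4},{"grip":-1,"x":-4,"y":-3.4}]'
python3 go.py 2 .2
```

```text
t 0.15 tcp [0.1991 0.5122 0.2307] F [-0.22 -0.5  -0.31] gap 1.0 q [ 1.07  0.33 -0.19  1.05 -0.    1.44]
shift cm [-47.29 -40.84   0.06] turn deg [-7.000e-02 -3.000e-02 -3.807e+01]
t 0.15 tcp [0.1991 0.5122 0.2307] F [-0.22 -0.5  -0.31] gap 1.0 q [ 1.07  0.33 -0.19  1.05 -0.    1.44]
shift cm [-47.29 -40.84   3.11] turn deg [-7.000e-02 -3.000e-02 -3.807e+01]invalid input
invalid input
```

```bash
python3 -m jog '[{"grip":-1,"x":-4,"y":-3.4,"z":0,"wx":0,"wy":0,"wz":0}]'; python3 -m jog --help; python3 go.py 2 .23
```

```text
time_s: 0.28
tcp_pos: [0.2238, 0.4677, 0.2307]
tool_rot: [0.182, 0.983, 0.0, -0.0]
wrist_force: [1.0, -0.3, 0.4]
finger_gap: 0.817
t 0.28 tcp [0.2238 0.4677 0.2307] F [ 0.99 -0.31  0.38] gap 0.817 q [ 0.98  0.27 -0.28  1.03  0.    1.35]
shift cm [-4.321e+01 -3.777e+01  4.000e-02] turn deg [  0.04   0.   -37.83]invalid input: not JSON, or not a number
```

All keys are required in each row.

```bash

python3 -m jog '[{"grip":-1,"x":-4,"y":-3.4,"z":0,"wx":0,"wy":0,"wz":0},{"grip":-1,"x":-4,"y":-3.4,"z":0,"wx":0,"wy":0,"wz":0},{"grip":-1,"x":-4,"y":-3.4,"z":0,"wx":0,"wy":0,"wz":0},{"grip":-1,"x":-4,"y":-3.4,"z":0,"wx":0,"wy":0,"wz":0},{"grip":-1,"x":-4,"y":-3.4,"z":0,"wx":0,"wy":0,"wz":0}]'
python3 go.py 2 .2
```

```text
time_s: 0.9
tcp_pos: [0.3495, 0.234, 0.2312]
tool_rot: [0.184, 0.983, 0.0, 0.0]
wrist_force: [1.0, 0.6, -0.6]
finger_gap: -0.002
t 0.9 tcp [0.3495 0.234  0.2312] F [ 0.98  0.6  -0.61] gap -0.002 q [ 0.41  0.09 -0.5   0.98 -0.    0.78]
shift cm [-23.18 -20.37   3.13] turn deg [ 0.000e+00  1.000e-02 -3.805e+01]
```

```bash

python3 -m jog '[{"grip":-1,"x":-4,"y":-3.5,"z":0,"wx":0,"wy":0,"wz":0},{"grip":-1,"x":-4,"y":-3.5,"z":0,"wx":0,"wy":0,"wz":0},{"grip":-1,"x":-4,"y":-3.5,"z":0,"wx":0,"wy":0,"wz":0},{"grip":-1,"x":-4,"y":-3.5,"z":0,"wx":0,"wy":0,"wz":0},{"grip":-1,"x":-4,"y":-3.5,"z":0,"wx":0,"wy":0,"wz":0}]'
python3 -m jog '[{"grip":-1,"x":0,"y":0,"z":0,"wx":0,"wy":0,"wz":-9.5},{"grip":-1,"x":0,"y":0,"z":0,"wx":0,"wy":0,"wz":-9.5},{"grip":-1,"x":0,"y":0,"z":0,"wx":0,"wy":0,"wz":-9.5},{"grip":-1,"x":0,"y":0,"z":0,"wx":0,"wy":0,"wz":-9.5},{"grip":-1,"x":0,"y":0,"z":0,"wx":0,"wy":0,"wz":0}]'
python3 go.py 2 .1
```

```text
time_s: 1.52
tcp_pos: [0.4726, -0.0017, 0.2312]
tool_rot: [0.184, 0.983, 0.0, 0.0]
wrist_force: [1.3, 0.6, -0.4]
finger_gap: 0.004
time_s: 2.15
tcp_pos: [0.4719, -0.0, 0.2311]
tool_rot: [-0.145, 0.989, 0.0, -0.0]
wrist_force: [0.4, 0.0, -0.1]
finger_gap: 0.003
t 2.15 tcp [ 0.4719 -0.      0.2311] F [ 0.38  0.   -0.05] gap 0.003 q [-0.16  0.18 -0.39  1.    0.   -0.45]
shift cm [-0.78 -4.39 13.11] turn deg [ 0.01 -0.03 -0.18]
```

```bash

python3 -m jog '[{"grip":-1,"x":-0.8,"y":1.8,"z":4,"wx":0,"wy":0,"wz":0},{"grip":-1,"x":0,"y":0,"z":4,"wx":0,"wy":0,"wz":0},{"grip":-1,"x":0,"y":0,"z":4,"wx":0,"wy":0,"wz":0},{"grip":-1,"x":0,"y":0,"z":1.5,"wx":0,"wy":0,"wz":0},{"grip":-1,"x":0,"y":0,"z":0,"wx":0,"wy":0,"wz":0}]'
python3 go.py 1 .083
python3 - <<'E'
from h import *
from workcell import read_camera
for n in("scene","side","wrist"):
    r=read_camera(n);cv2.imwrite(f"pics/b_{n}.png",r["frame"])
E
```

```text
time_s: 2.78
tcp_pos: [0.4733, 0.0197, 0.0951]
tool_rot: [-0.145, 0.989, 0.0, -0.001]
wrist_force: [0.4, 0.1, -0.2]
finger_gap: -0.002
t 2.77 tcp [0.4733 0.0197 0.0951] F [ 0.39  0.11 -0.15] gap -0.002 q [-0.11  0.34 -0.57  0.66 -0.   -0.4 ]
shift cm [-0.05 -0.03  1.21] turn deg [ 0.07 -0.16 -0.19]
```

View pics/b_side.png

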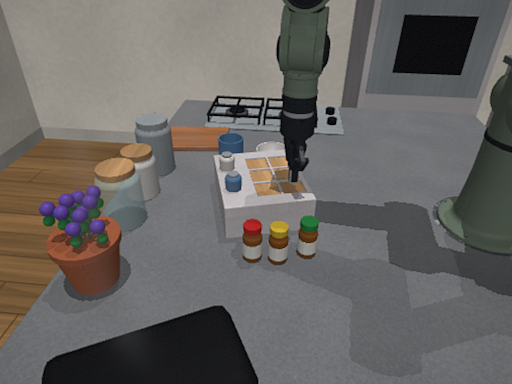

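View pics/b_wrist.png

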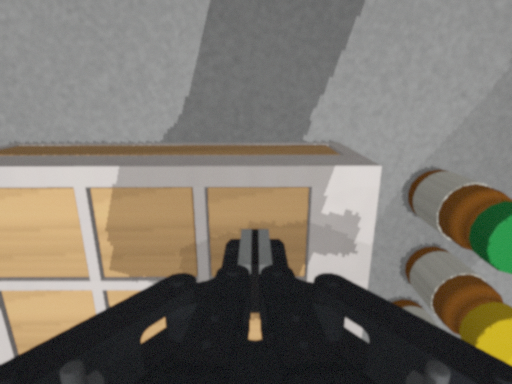

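The fingertip is over plate 1: pixel (295,182) in the side view and (255,240) in the wrist view. I'll lower in small steps and watch the force.

```bash

python3 -m jog '[{"grip":-1,"x":0,"y":0,"z":0.7,"wx":0,"wy":0,"wz":0},{"grip":-1,"x":0,"y":0,"z":0.3,"wx":0,"wy":0,"wz":0},{"grip":-1,"x":0,"y":0,"z":0.1,"wx":0,"wy":0,"wz":0},{"grip":-1,"x":0,"y":0,"z":0.1,"wx":0,"wy":0,"wz":0},{"grip":-1,"x":0,"y":0,"z":0,"wx":0,"wy":0,"wz":0}]'
python3 -m jog '[{"grip":-1,"x":0,"y":0,"z":0.1,"wx":0,"wy":0,"wz":0},{"grip":-1,"x":0,"y":0,"z":0,"wx":0,"wy":0,"wz":0}]'
```

```text
time_s: 3.55
tcp_pos: [0.4745, 0.0195, 0.0843]
tool_rot: [-0.146, 0.989, -0.0, -0.0]
wrist_force: [0.5, 0.5, 1.1]
finger_gap: -0.002
time_s: 3.8
tcp_pos: [0.4745, 0.0195, 0.0832]
tool_rot: [-0.146, 0.989, 0.0, -0.0]
wrist_force: [-0.5, -0.8, -0.1]
finger_gap: 0.0
```

```bash

python3 -m jog '[{"grip":-1,"x":0,"y":0,"z":0.1,"wx":0,"wy":0,"wz":0},{"grip":-1,"x":0,"y":0,"z":0,"wx":0,"wy":0,"wz":0}]'
python3 -m jog '[{"grip":-1,"x":0,"y":0,"z":0.1,"wx":0,"wy":0,"wz":0},{"grip":-1,"x":0,"y":0,"z":0,"wx":0,"wy":0,"wz":0}]'
```

```text
time_s: 4.05
tcp_pos: [0.4746, 0.0195, 0.083]
tool_rot: [-0.146, 0.989, -0.0, 0.0]
wrist_force: [-1.7, 0.9, 8.0]
finger_gap: -0.001
time_s: 4.3
tcp_pos: [0.4746, 0.0195, 0.083]
tool_rot: [-0.146, 0.989, -0.0, 0.0]
wrist_force: [-6.5, 0.2, 18.1]
finger_gap: -0.0
```

Plate 1 is rigid: 18 N with no movement. On to plate 2.

```bash

python3 -m jog '[{"grip":-1,"x":0,"y":0,"z":-1.3,"wx":0,"wy":0,"wz":0},{"grip":-1,"x":0.1,"y":-3.1,"z":0,"wx":0,"wy":0,"wz":0},{"grip":-1,"x":0,"y":-3.1,"z":0,"wx":0,"wy":0,"wz":0},{"grip":-1,"x":0,"y":0,"z":0,"wx":0,"wy":0,"wz":0}]'
python3 go.py 2 .083
```

```text
time_s: 4.8
tcp_pos: [0.4927, -0.0418, 0.0947]
tool_rot: [-0.144, 0.99, -0.0, 0.001]
wrist_force: [0.3, 0.4, -0.4]
finger_gap: 0.002
t 4.8 tcp [ 0.4927 -0.0418  0.0947] F [ 0.25  0.41 -0.37] gap 0.002 q [-0.23  0.37 -0.53  0.68 -0.   -0.52]
shift cm [0.02 0.22 1.17] turn deg [-0.06  0.08 -0.22]
```

```bash

python3 -m jog '[{"grip":-1,"x":0,"y":0.2,"z":0.7,"wx":0,"wy":0,"wz":0},{"grip":-1,"x":0,"y":0,"z":0.3,"wx":0,"wy":0,"wz":0},{"grip":-1,"x":0,"y":0,"z":0.1,"wx":0,"wy":0,"wz":0},{"grip":-1,"x":0,"y":0,"z":0.1,"wx":0,"wy":0,"wz":0},{"grip":-1,"x":0,"y":0,"z":0,"wx":0,"wy":0,"wz":0}]'
python3 -m jog '[{"grip":-1,"x":0,"y":0,"z":0.1,"wx":0,"wy":0,"wz":0},{"grip":-1,"x":0,"y":0,"z":0,"wx":0,"wy":0,"wz":0}]'
python3 go.py 2 .083
```

```text
time_s: 5.42
tcp_pos: [0.4899, -0.0373, 0.083]
tool_rot: [-0.146, 0.989, 0.001, -0.001]
wrist_force: [-4.6, 2.4, 11.3]
finger_gap: 0.0
time_s: 5.68
tcp_pos: [0.4899, -0.0373, 0.083]
tool_rot: [-0.146, 0.989, 0.0, -0.0]
wrist_force: [-8.0, 2.3, 21.1]
finger_gap: 0.002
t 5.67 tcp [ 0.4899 -0.0373  0.083 ] F [-8.04  2.29 21.07] gap 0.002 q [-0.23  0.38 -0.54  0.65  0.   -0.52]
shift cm [-0.11 -0.3  -0.  ] turn deg [ 0.05 -0.03 -0.  ]
```

Plate 2 is rigid at 21 N. Plate 3 next.

```bash

python3 -m jog '[{"grip":-1,"x":0,"y":0,"z":-1.3,"wx":0,"wy":0,"wz":0},{"grip":-1,"x":0,"y":-3.1,"z":0,"wx":0,"wy":0,"wz":0},{"grip":-1,"x":0,"y":-3.1,"z":0,"wx":0,"wy":0,"wz":0},{"grip":-1,"x":0,"y":-0.2,"z":0,"wx":0,"wy":0,"wz":0},{"grip":-1,"x":0,"y":0,"z":0,"wx":0,"wy":0,"wz":0}]'
python3 go.py 3 .083
```

```text
time_s: 6.3
tcp_pos: [0.5089, -0.099, 0.0942]
tool_rot: [-0.146, 0.989, 0.0, -0.0]
wrist_force: [0.2, -0.7, 0.1]
finger_gap: -0.003
t 6.3 tcp [ 0.5089 -0.099   0.0942] F [ 0.24 -0.65  0.08] gap -0.003 q [-0.33  0.41 -0.46  0.7   0.   -0.63]
shift cm [-0.08 -0.04  1.12] turn deg [ 0.04 -0.02 -0.07]
```

```bash

python3 -m jog '[{"grip":-1,"x":0,"y":0,"z":0.7,"wx":0,"wy":0,"wz":0},{"grip":-1,"x":0,"y":0,"z":0.3,"wx":0,"wy":0,"wz":0},{"grip":-1,"x":0,"y":0,"z":0.1,"wx":0,"wy":0,"wz":0},{"grip":-1,"x":0,"y":0,"z":0.1,"wx":0,"wy":0,"wz":0},{"grip":-1,"x":0,"y":0,"z":0,"wx":0,"wy":0,"wz":0}]'
python3 -m jog '[{"grip":-1,"x":0,"y":0,"z":0.1,"wx":0,"wy":0,"wz":0},{"grip":-1,"x":0,"y":0,"z":0,"wx":0,"wy":0,"wz":0}]'
python3 go.py 3 .083
```

```text
time_s: 6.92
tcp_pos: [0.5087, -0.0987, 0.083]
tool_rot: [-0.146, 0.989, 0.001, -0.0]
wrist_force: [-3.5, 1.9, 9.8]
finger_gap: -0.001
time_s: 7.18
tcp_pos: [0.5087, -0.0988, 0.083]
tool_rot: [-0.146, 0.989, 0.0, -0.0]
wrist_force: [-6.2, 2.8, 18.2]
finger_gap: 0.003
t 7.17 tcp [ 0.5087 -0.0988  0.083 ] F [-6.17  2.84 18.2 ] gap 0.003 q [-0.33  0.42 -0.48  0.68  0.   -0.63]
shift cm [-0.09 -0.07 -0.  ] turn deg [ 0.04 -0.01 -0.03]
```

Plate 3 is rigid. Plate 6 next.

```bash

python3 -m jog '[{"grip":-1,"x":0,"y":0,"z":-1.3,"wx":0,"wy":0,"wz":0},{"grip":-1,"x":-3.1,"y":0,"z":0,"wx":0,"wy":0,"wz":0},{"grip":-1,"x":-3.1,"y":0,"z":0,"wx":0,"wy":0,"wz":0},{"grip":-1,"x":-0.1,"y":-0.1,"z":0,"wx":0,"wy":0,"wz":0},{"grip":-1,"x":0,"y":0,"z":0,"wx":0,"wy":0,"wz":0}]'
python3 go.py 6 .083
```

```text
time_s: 7.8
tcp_pos: [0.5693, -0.0823, 0.0941]
tool_rot: [-0.146, 0.989, 0.0, -0.0]
wrist_force: [-0.4, -0.6, -0.3]
finger_gap: 0.003
t 7.8 tcp [ 0.5693 -0.0823  0.0941] F [-0.39 -0.55 -0.25] gap 0.003 q [-0.27  0.5  -0.31  0.77 -0.   -0.56]
shift cm [-0.01  0.11  1.11] turn deg [ 0.02 -0.06 -0.06]
```

```bash

python3 -m jog '[{"grip":-1,"x":0,"y":0,"z":0.7,"wx":0,"wy":0,"wz":0},{"grip":-1,"x":0,"y":0,"z":0.3,"wx":0,"wy":0,"wz":0},{"grip":-1,"x":0,"y":0,"z":0.1,"wx":0,"wy":0,"wz":0},{"grip":-1,"x":0,"y":0,"z":0.1,"wx":0,"wy":0,"wz":0},{"grip":-1,"x":0,"y":0,"z":0,"wx":0,"wy":0,"wz":0}]'
python3 -m jog '[{"grip":-1,"x":0,"y":0,"z":0.1,"wx":0,"wy":0,"wz":0},{"grip":-1,"x":0,"y":0,"z":0,"wx":0,"wy":0,"wz":0}]'
python3 go.py 6 .083
```

```text
time_s: 8.43
tcp_pos: [0.569, -0.0824, 0.0831]
tool_rot: [-0.146, 0.989, -0.0, -0.001]
wrist_force: [-5.1, 0.6, 8.4]
finger_gap: -0.002
time_s: 8.68
tcp_pos: [0.569, -0.0824, 0.083]
tool_rot: [-0.146, 0.989, -0.0, -0.0]
wrist_force: [-7.2, 1.3, 14.3]
finger_gap: -0.006
t 8.68 tcp [ 0.569  -0.0824  0.083 ] F [-7.22  1.31 14.33] gap -0.006 q [-0.27  0.51 -0.32  0.74 -0.   -0.56]
shift cm [-0.04  0.11  0.  ] turn deg [-0.02 -0.05 -0.07]
```

Plate 6 is rigid. Plate 5 next.

```bash

python3 -m jog '[{"grip":-1,"x":0,"y":0.1,"z":-1.3,"wx":0,"wy":0,"wz":0},{"grip":-1,"x":0,"y":3.1,"z":0,"wx":0,"wy":0,"wz":0},{"grip":-1,"x":0,"y":3.1,"z":0,"wx":0,"wy":0,"wz":0},{"grip":-1,"x":0,"y":0,"z":0,"wx":0,"wy":0,"wz":0},{"grip":-1,"x":0,"y":0,"z":0,"wx":0,"wy":0,"wz":0}]'
python3 go.py 5 .083
python3 -m jog '[{"grip":-1,"x":0,"y":0,"z":0.7,"wx":0,"wy":0,"wz":0},{"grip":-1,"x":0,"y":0,"z":0.3,"wx":0,"wy":0,"wz":0},{"grip":-1,"x":0,"y":0,"z":0.1,"wx":0,"wy":0,"wz":0},{"grip":-1,"x":0,"y":0,"z":0.1,"wx":0,"wy":0,"wz":0},{"grip":-1,"x":0,"y":0,"z":0,"wx":0,"wy":0,"wz":0}]'
python3 -m jog '[{"grip":-1,"x":0,"y":0,"z":0.1,"wx":0,"wy":0,"wz":0},{"grip":-1,"x":0,"y":0,"z":0,"wx":0,"wy":0,"wz":0}]'
python3 go.py 5 .083
```

```text
time_s: 9.3
tcp_pos: [0.5524, -0.0223, 0.0947]
tool_rot: [-0.146, 0.989, -0.0, 0.001]
wrist_force: [-0.2, 0.0, -0.3]
finger_gap: -0.001
t 9.3 tcp [ 0.5524 -0.0223  0.0947] F [-0.17  0.05 -0.26] gap -0.001 q [-0.17  0.46 -0.37  0.74 -0.   -0.47]
shift cm [0.11 0.08 1.17] turn deg [-0.05  0.05 -0.06]
time_s: 9.93
tcp_pos: [0.5519, -0.022, 0.0822]
tool_rot: [-0.146, 0.989, 0.0, 0.0]
wrist_force: [-0.5, -0.7, 0.3]
finger_gap: 0.001
time_s: 10.18
tcp_pos: [0.5519, -0.022, 0.0814]
tool_rot: [-0.146, 0.989, -0.0, 0.0]
wrist_force: [-0.5, -0.6, 2.9]
finger_gap: 0.001
t 10.18 tcp [ 0.5519 -0.022   0.0814] F [-0.47 -0.57  2.88] gap 0.001 q [-0.17  0.48 -0.39  0.71 -0.   -0.47]
shift cm [ 0.07  0.04 -0.16] turn deg [-0.01  0.02 -0.06]
```

Plate 5 gives: the TCP is at 0.0814 with only 2.9 N. I'll push it to the stop near 0.075.

```bash

python3 -m jog '[{"grip":-1,"x":0,"y":0,"z":0.15,"wx":0,"wy":0,"wz":0},{"grip":-1,"x":0,"y":0,"z":0.15,"wx":0,"wy":0,"wz":0},{"grip":-1,"x":0,"y":0,"z":0.15,"wx":0,"wy":0,"wz":0},{"grip":-1,"x":0,"y":0,"z":0.15,"wx":0,"wy":0,"wz":0},{"grip":-1,"x":0,"y":0,"z":0,"wx":0,"wy":0,"wz":0}]'
python3 -m jog '[{"grip":-1,"x":0,"y":0,"z":0.1,"wx":0,"wy":0,"wz":0},{"grip":-1,"x":0,"y":0,"z":0,"wx":0,"wy":0,"wz":0}]'
```

```text
time_s: 10.8
tcp_pos: [0.5519, -0.022, 0.0751]
tool_rot: [-0.146, 0.989, 0.0, 0.0]
wrist_force: [0.0, 0.2, 1.0]
finger_gap: 0.001
time_s: 11.05
tcp_pos: [0.5519, -0.022, 0.0746]
tool_rot: [-0.146, 0.989, -0.0, 0.0]
wrist_force: [-1.0, -0.8, 4.8]
finger_gap: -0.002
```

```bash

python3 -m jog '[{"grip":-1,"x":0,"y":0,"z":0.1,"wx":0,"wy":0,"wz":0},{"grip":-1,"x":0,"y":0,"z":0,"wx":0,"wy":0,"wz":0}]'
python3 -m jog '[{"grip":-1,"x":0,"y":0,"z":0.1,"wx":0,"wy":0,"wz":0},{"grip":-1,"x":0,"y":0,"z":0,"wx":0,"wy":0,"wz":0}]'
```

```text
time_s: 11.3
tcp_pos: [0.5519, -0.022, 0.0742]
tool_rot: [-0.146, 0.989, -0.0, 0.0]
wrist_force: [-3.0, -0.3, 10.0]
finger_gap: 0.001
time_s: 11.55
tcp_pos: [0.552, -0.022, 0.0739]
tool_rot: [-0.146, 0.989, -0.0, 0.0]
wrist_force: [-5.0, -0.0, 16.0]
finger_gap: 0.002
```

The force has risen to 16 N past the nominal travel, so the plate is at its stop. I'll lift off and back away.

```bash

python3 -m jog '[{"grip":-1,"x":0,"y":0,"z":-0.5,"wx":0,"wy":0,"wz":0},{"grip":-1,"x":0,"y":0,"z":-3,"wx":0,"wy":0,"wz":0},{"grip":-1,"x":0,"y":0,"z":-4,"wx":0,"wy":0,"wz":0},{"grip":-1,"x":0,"y":0,"z":-4,"wx":0,"wy":0,"wz":0},{"grip":-1,"x":0,"y":0,"z":-4,"wx":0,"wy":0,"wz":0}]'
python3 -m jog '[{"grip":-1,"x":4,"y":0,"z":0,"wx":0,"wy":0,"wz":0},{"grip":-1,"x":4,"y":0,"z":0,"wx":0,"wy":0,"wz":0},{"grip":-1,"x":4,"y":0,"z":0,"wx":0,"wy":0,"wz":0},{"grip":-1,"x":4,"y":0,"z":0,"wx":0,"wy":0,"wz":0},{"grip":-1,"x":0,"y":0,"z":0,"wx":0,"wy":0,"wz":0}]'
python3 - <<'E'
from h import *
from workcell import read_camera
for n in("scene","side","wrist"):
    r=read_camera(n);cv2.imwrite(f"pics/c_{n}.png",r["frame"]);np.savez(f"pics/c_{n}.npz",**r)
E
```

```text
time_s: 12.18
tcp_pos: [0.5514, -0.0217, 0.2281]
tool_rot: [-0.146, 0.989, 0.0, -0.0]
wrist_force: [1.0, -0.7, 0.2]
finger_gap: -0.001
time_s: 12.8
tcp_pos: [0.3961, -0.0679, 0.2269]
tool_rot: [-0.145, 0.989, 0.001, -0.001]
wrist_force: [0.8, 0.1, 0.6]
finger_gap: -0.001
```

View pics/c_side.png

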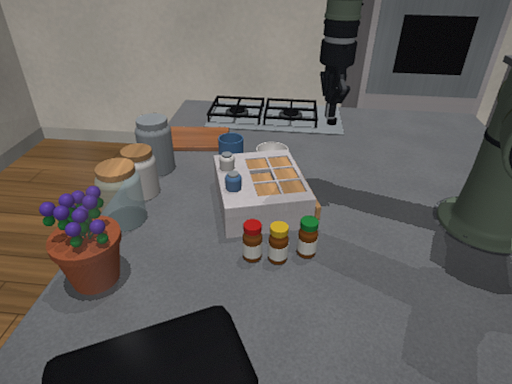

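View pics/c_wrist.png

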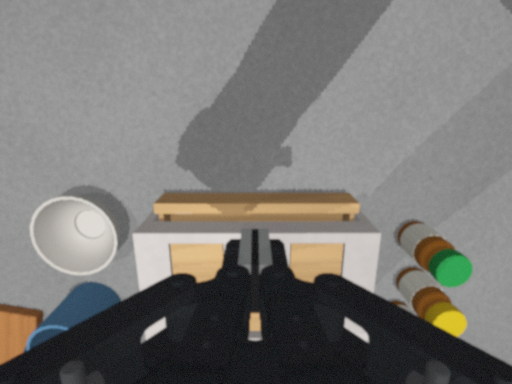

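View pics/c_scene.png

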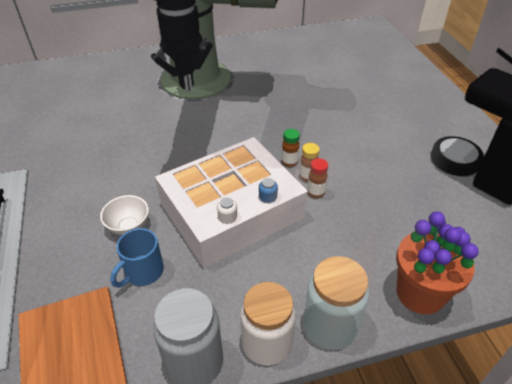

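The drawer stands ajar in the wrist view (front bar at rows 193–215, columns 155–358), and everything else looks unmoved. I'll check how far it opened and whether anything drifted.

```bash
python3 - <<'E'
from h import *
r=np.load("pics/c_wrist.npz");f=r["frame"]
h=cv2.cvtColor(f,cv2.COLOR_BGR2HSV)
print([(y,*h[y,310]) for y in range(186,246,1)])
t=np.array([.555,-.0207]);th=.2936;c,n=np.cos(th),np.sin(th);Rm=np.array([[c,-n],[n,c]])
for z in(.04,.05,.06,.07):
  print(z,[(Rm.T@(ray(r,uv,z)[:2]-t)*1000).round(1).tolist() for uv in((155,204),(358,204),(310,204))])
for n_ in("scene","side"):
  a=np.load(f"pics/a_{n_}.npz")["frame"];b=np.load(f"pics/c_{n_}.npz")["frame"]
  d=(cv2.absdiff(a,b).max(2)>45).astype("uint8");k,_,st,ce=cv2.connectedComponentsWithStats(d)
  print(n_,[st[i].tolist() for i in range(1,k) if st[i,4]>8])
E
python3 go.py 5 .2
```

```text
[(186, np.uint8(50), np.uint8(5), np.uint8(153)), (187, np.uint8(0), np.uint8(0), np.uint8(146)), (188, np.uint8(60), np.uint8(4), np.uint8(137)), (189, np.uint8(75), np.uint8(4), np.uint8(119)), (190, np.uint8(0), np.uint8(2), np.uint8(110)), (191, np.uint8(10), np.uint8(7), np.uint8(105)), (192, np.uint8(15), np.uint8(38), np.uint8(108)), (193, np.uint8(16), np.uint8(87), np.uint8(109)), (194, np.uint8(16), np.uint8(117), np.uint8(111)), (195, np.uint8(16), np.uint8(119), np.uint8(114)), (196, np.uint8(16), np.uint8(116), np.uint8(114)), (197, np.uint8(16), np.uint8(120), np.uint8(117)), (198, np.uint8(17), np.uint8(121), np.uint8(118)), (199, np.uint8(17), np.uint8(122), np.uint8(119)), (200, np.uint8(16), np.uint8(118), np.uint8(121)), (201, np.uint8(17), np.uint8(116), np.uint8(123)), (202, np.uint8(17), np.uint8(111), np.uint8(136)), (203, np.uint8(17), np.uint8(111), np.uint8(163)), (204, np.uint8(17), np.uint8(106), np.uint8(188)), (205, np.uint8(17), np.uint8(106), np.uint8(198)), (206, np.uint8(17), np.uint8(106), np.uint8(199)), (207, np.uint8(18), np.uint8(102), np.uint8(
[... 2194 characters left out ...]
, 0, 6, 9, 41], [411, 0, 9, 11, 69], [191, 7, 6, 7, 20], [164, 8, 26, 8, 108], [216, 42, 54, 30, 1066], [270, 71, 10, 3, 11], [303, 76, 96, 26, 1338], [205, 82, 18, 10, 94], [167, 87, 10, 5, 34], [217, 88, 55, 14, 390], [161, 99, 57, 74, 2155], [213, 172, 33, 14, 90]]
side [[320, 0, 40, 119, 3010], [477, 69, 26, 58, 676], [500, 74, 12, 22, 126], [504, 146, 7, 6, 25], [510, 160, 2, 7, 9], [256, 170, 15, 3, 30], [271, 174, 3, 6, 9], [315, 202, 6, 18, 61], [447, 249, 20, 24, 50], [446, 267, 19, 15, 33], [477, 331, 35, 53, 1483]]
t 12.95 tcp [ 0.3994 -0.0681  0.2274] F [-0.16 -0.09  0.14] gap 0.0 q [-0.35  0.06 -0.54  0.97  0.   -0.64]
shift cm [-15.86   0.06   2.76] turn deg [-0.01  0.06 -0.06]
```

The only differences are the arm, its shadow, the sunken plate 5 and the drawer's end. The opening needs a finer measurement: drawer-top height from the 226 mm width, then the front's back face, which is -93 shut and should be -113 now.

```bash
python3 - <<'E'
from h import *
from scipy.optimize import brentq
r=np.load("pics/c_wrist.npz");f=r["frame"]
h=cv2.cvtColor(f,cv2.COLOR_BGR2HSV).astype(int)
for y in(207,210): print(y,[(x,h[y,x,1],h[y,x,2]) for x in [*range(150,160),*range(354,364)]])
S=6;w=cv2.resize(f[180:250,140:375],None,fx=3.3,fy=S,interpolation=cv2.INTER_CUBIC);cv2.imwrite("pics/d_crop.png",w)
t=np.array([.555,-.0207]);th=.2936;c,n=np.cos(th),np.sin(th);Rm=np.array([[c,-n],[n,c]])
L=lambda u,v,z:Rm.T@(ray(r,(u,v),z)[:2]-t)*1000
for l,rr in((154.5,358.5),(154,359),(155,358)):
    z=brentq(lambda z:L(rr,207,z)[1]-L(l,207,z)[1]-226,0,.08)
    print("z",round(z,4),"front",L(310,203,z).round(1),"back",L(310,213.5,z).round(1),"chest top edge",L(310,232.5,.085).round(1))
s=np.load("pics/c_side.npz")["frame"];cv2.imwrite("pics/d_side.png",cv2.resize(s[185:245,270:350],None,fx=8,fy=8,interpolation=cv2.INTER_CUBIC))
E
```

```text
207 [(150, np.int64(0), np.int64(149)), (151, np.int64(0), np.int64(147)), (152, np.int64(18), np.int64(155)), (153, np.int64(61), np.int64(175)), (154, np.int64(90), np.int64(199)), (155, np.int64(101), np.int64(210)), (156, np.int64(102), np.int64(210)), (157, np.int64(99), np.int64(211)), (158, np.int64(102), np.int64(212)), (159, np.int64(101), np.int64(212)), (354, np.int64(102), np.int64(212)), (355, np.int64(102), np.int64(212)), (356, np.int64(100), np.int64(214)), (357, np.int64(101), np.int64(213)), (358, np.int64(98), np.int64(204)), (359, np.int64(75), np.int64(183)), (360, np.int64(34), np.int64(159)), (361, np.int64(9), np.int64(142)), (362, np.int64(5), np.int64(141)), (363, np.int64(2), np.int64(142))]
210 [(150, np.int64(0), np.int64(150)), (151, np.int64(3), np.int64(149)), (152, np.int64(12), np.int64(147)), (153, np.int64(55), np.int64(166)), (154, np.int64(91), np.int64(196)), (155, np.int64(100), np.int64(211)), (156, np.int64(103), np.int64(213)), (157, np.int64(102), np.int64(212)), (158, np.int64(101), np.int64(213)), (159, np.int64(102), np.int64(214)), (354, np.int64(103), np.int64(204)), (355, np.int64(100), np.int64(206)), (356, np.int64(104), np.int64(204)), (357, np.int64(101), np.int64(204)), (358, np.int64(96), np.int64(193)), (359, np.int64(71), np.int64(168)), (360, np.int64(27), np.int64(144)), (361, np.int64(2), np.int64(138)), (362, np.int64(5), np.int64(140)), (363, np.int64(4), np.int64(143))]
z 0.0476 front [-121.5   59.9] back [-109.1   60.5] chest top edge [-103.3   54.4]
z 0.0492 front [-122.    59.6] back [-109.7   60.2] chest top edge [-103.3   54.4]
z 0.046 front [-120.9   60.2] back [-108.5   60.8] chest top edge [-103.3   54.4]
```

View pics/d_crop.png

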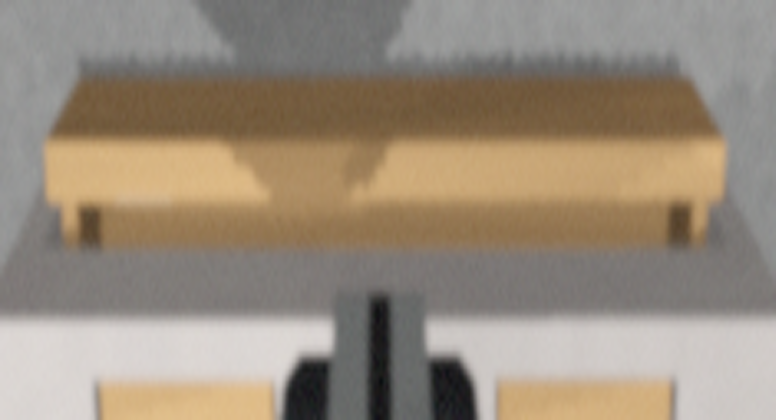

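View pics/d_side.png

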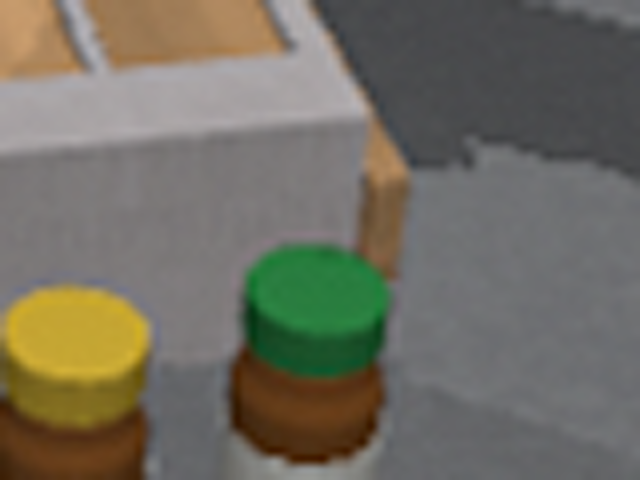

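With sub-pixel edges (about 152.8 and 359.6), the front's back face comes to about -111. The same rays put the chest's edge at -103.3 where it is really -105, and correcting for that gives about -112.5 to -113. That matches the full 20 mm opening. The hand is clear, so I'm handing in.

```bash
python3 -c "
from workcell import *
s=get_state();print(s['time_s'],s['wrist_force'].round(2));print(close_job())"
```

```text
12.95 [-0.16 -0.09  0.14]
the job is handed in; nothing more can be done
None
```

The hidden catch was plate 5. I pushed it all the way in, the drawer popped ajar and stayed so, and I handed the job in at 12.95 s.

- **Finding it:** I pressed plates 1, 2, 3 and 6 with closed fingertips. Each was rigid at z = 0.083 under 14–21 N. Plate 5 gave at about 3 N, so I did not need to try plate 4.
- **Pushing it in:** I pressed until the force rose to 16 N with the fingertip at z = 0.0739. That is about 1 mm past the nominal 8 mm travel, which I took as give at the stop.
- **Drawer:** After I lifted off and backed away, the drawer measured roughly 20 mm open. The raw figure was about 16–18 mm. I corrected it for a 1.7 mm offset that the same image shows on the chest's known edge, so it is good to a millimetre or two.
- **Surroundings:** Comparing the scene and side pictures before and after shows changes only from the arm, its shadow, plate 5 and the drawer. The pots, jars, mug and bowl are where they were, and the wrist force was about zero at hand-in.

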